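# Load the sample slide and hold its index plunger open

## Task

Put the two blue-capped vials into the two empty vial pockets of the blue sample block, one in each, upright and right down on the pocket floor, and let go of them. Then grip the red knob of the spring index plunger, pull it straight up until it stops so that its pin is clear of the hole in the block, and finish while still holding it fully up (it springs back if released), so that a colleague can shift the slide. Leave the yellow-capped vial, the white-capped vials and the steel beaker where they are.

Things in the scene. Friction and masses are not known exactly. Their poses are not given: they have to be found in the camera images.
- vial_1: sealed amber glass sample vial, rigid, 24 mm diameter all the way up, 65 mm high in all, about 45 g, blue screw cap (top 15 mm). Origin at the centre of its underside, z up along the vial. Starts upright on the bench; to be loaded, into either empty pocket.
- vial_2: sealed amber glass sample vial, rigid, 24 mm diameter all the way up, 65 mm high in all, about 45 g, blue screw cap (top 15 mm). Origin at the centre of its underside, z up along the vial. Starts upright on the bench; to be loaded, into either empty pocket.
- standard: sealed amber glass sample vial, rigid, 24 mm diameter all the way up, 65 mm high in all, about 45 g, yellow screw cap (top 15 mm). Origin at the centre of its underside, z up along the vial. The check standard: stands on the bench among the others and stays there.
- seated_1: sealed amber glass sample vial, rigid, 24 mm diameter all the way up, 65 mm high in all, about 45 g, white screw cap (top 15 mm). Origin at the centre of its underside, z up along the vial. Already in the second pocket, between the two empty ones; stays there.
- seated_2: sealed amber glass sample vial, rigid, 24 mm diameter all the way up, 65 mm high in all, about 45 g, white screw cap (top 15 mm). Origin at the centre of its underside, z up along the vial. Already in the fourth pocket, nearest the plunger; stays there.
- beaker: open stainless steel beaker, 80 mm diameter, 75 mm high, standing on the bench; stays there. Origin at the centre of its underside.
- slide: sample slide, fixed to the bench, level: aluminium base plate 110 (its x) x 340 (its y) x 12 mm under a blue block 60 x 300 x 45 mm, whose top is 57 mm above the bench. Origin: centre of the plate underside; z up, y along the row of four pockets at x = 0, y = +122, +64, +6, -52 mm (first and third empty). The block does not move in this job, even with the plunger up.
- pocket_a (a point): centre of the mouth, level with the block's top, of the empty pocket at the end far from the plunger (slide y = +122 mm): round blind bore, 27 mm diameter, 25 mm deep, small chamfer; a seated vial stands 40 mm proud of the block. Axes as the slide's.
- pocket_b (a point): the same for the other empty pocket, third in the row (slide y = +6 mm), between the two white-capped vials. Axes as the slide's.
- seat_hole (a point): centre of the mouth of the plunger seat hole, a 13 mm hole in the block top (slide x = 0, y = -115 mm); at rest the 8 mm pin stands 10 mm deep in it. Over it a dark steel bridge, 98 mm (slide x) x 34 mm (slide y), 12 mm thick, its top 81 mm above the bench, spans the block and guides the plunger.
- knob (a point): centre of the red plunger knob, an upright plain cylinder 24 mm in diameter and 30 mm high, with a free gap of 6 mm between it and the bridge at rest (point 102 mm above the bench at rest); the pin hangs below it on the same axis. Moves up with the plunger.
- plunger (a joint): lift of the plunger (m): 0 = seated, pin 10 mm in its hole; slides straight up to a hard stop at 0.018 (pin tip then 8 mm above the block). The spring pulls it down with about 6 N at 0 and 10 N at the stop, so it drops back when let go.

How it is judged:
By the outcome, as a careful person would: the job done as asked, in the order asked, and still so for the second after the job is handed in, while the arm keeps its last pose, push and grip.
It also fails if it takes over 61 s, if anything falls off the work surface, if the arm or the gripper's body presses on something with over 40 N, if the wrist force passes 120 N, or if a joint passes its speed limit or range.

## Robot

A 7-joint arm with a two-finger parallel gripper is mounted at the origin on the work surface. World frame = base frame: x ahead of the robot, y to its left, z up, the work surface at z = 0. Lengths are in m, angles in rad, forces in N, time in s.
With the tool pointing down it reaches from about 0.425 to 0.975 m from the base axis. Payload 16.7 kg.
Tool frame: the origin (TCP) lies midway between the tips of the shut fingers; the grasp point (between the pads) lies 19 mm behind it; z points along the fingers, y is the line along which they close (so a half turn about z gives the same grasp; the last joint's range is limited). The gripper opens to 85 mm and grips with 20 to 120 N. Pads are 22 mm wide; open, the fingers measure 114 mm over their backs; the gripper's body (76 mm by 85 mm) begins 54 mm behind the grasp point. The pads swing forward as they close: fully open they stand 13 mm farther back than shut.
Start: joints at [-1.444, 0.426, 0.074, 1.606, -0.034, 1.111, -0.067], TCP at [0.184, 0.649, 0.231] pointing down, gripper open.
Joint ranges: [-2.85, 2.85], [-0.5, 2.14], [-1.23, 1.37], [0.21, 2.46], [-1.02, 4.16], [0.16, 2.05], [-2.73, 2.73]. Speed limits (rad/s): [1.89, 1.89, 2.39, 2.39, 3.01, 3.01, 3.01].

## Interface

Orientations are given as a 3x3 rotation matrix whose columns are the frame's x, y, z axes.
In Python, from bench import arm, eyes, finder gives the robot as it stands. Calls block until the motion is done:
- arm.move_to(position, orientation): joint-space move of the TCP to a pose.
- arm.servo_line(position, attitude=None, speed=0.15, force_limit=None): straight line of the TCP; attitude=None keeps the orientation; speed is the mean speed in m/s. With force_limit (N) it stops when the force on the tool has changed by that much, and returns True; else False.
- arm.set_joints(angles): joint-space move.
- arm.open_gripper() and arm.clamp(grip_force=None): open the fingers fully, or close them until they stop; grip_force is the grip in N (None keeps the last).
- arm.sleep(seconds).
- arm.solve_ik(position, orientation): joint angles nearest the present ones, or None.
- arm.get_obs(): the state.
- eyes.capture(name): name is "side" or "top"; returns (picture, depth): 384x512x3 uint8, red, green, blue; 384x512 float32, m along the optical axis (not along the pixel's ray), 0 where there is no reading.
- eyes.camera_params(name): a dict with "fx", "fy", "cx", "cy" (pixels), "R" (3x3) and "t" (3): a world point X has camera coordinates R X + t. Camera axes: x right, y down, z forward; pixel columns grow to the right and rows downward; lengths in m; the calibration is good to about 2 mm. A picture is of the moment at which its call begins. camera_params takes no time and is no camera call.
A pose or a line that the arm cannot do raises arm.PlanningError and nothing moves.
- arm.close_job(): hands the job in; it is judged then, once.
Trained networks look in the newest picture that a camera, given by its name, has taken for a name from the list of things; names that differ only in an ending like _2 or _b are one class to them, and where a whole thing is asked for, a point or a joint stands for the part that bears it (a point fixed in the world has none). Each returns a list of dicts, best first, with "score" (0 to 1); they miss things now and then, are a little off and sometimes report something else, mostly with a low value. They report only what shows in the picture. A call takes as long as a camera call.
- finder.search_frame(camera, label): "extent" ([left, top, width, height] in pixels, round what is visible of it).
- finder.outline_of(camera, label): "region" (384x512 bool, what is visible of it) and "extent" ([left, top, width, height] in pixels, round what is visible of it).
The state is a dict: "clock": time; "q": joint angles; "joint_velocities": joint speeds; "joint_torque": joint torques, N m; "ee_pos": TCP position; "ee_rot": TCP orientation; "ft_force": force on the tool from outside, world axes, zero at the start; "ft_torque": the same for the moment, N m; "gripper_width": opening from 0.0 (shut) to 1.0 (fully open); "grip_force": force on a finger pad.
Only numpy, scipy, OpenCV 4.12 (cv2) and the standard library are available. Lean on these libraries where they do the work, as an engineer would, in place of code of your own. Each camera call takes 0.05 s, during which the arm holds its last target. There are 200 camera calls.

## Working session

There is one attempt and no reset: what is moved stays moved. The work goes in short steps, each a Python script; the robot and the scene stay as the last script left them, time stands still between calls to the robot, and variables do not carry over. Pictures are saved under pics/ and viewed, at most 10 in all, crops included, and the job is handed in when it is done.

```bash
mkdir -p pics; cat > h.py <<'E'
import numpy as np, cv2
from bench import arm, eyes, finder
def save(n,im): cv2.imwrite('pics/'+n,cv2.cvtColor(im,cv2.COLOR_RGB2BGR))
def cloud(cam,depth):
    p=eyes.camera_params(cam); v,u=np.mgrid[:384,:512]
    c=np.stack([(u-p['cx'])/p['fx']*depth,(v-p['cy'])/p['fy']*depth,depth],-1)
    return (c-np.array(p['t']))@np.array(p['R'])
E
python3 - <<'E'
from h import *
ims=[]
for c in ('top','side'):
    im,d=eyes.capture(c); ims.append(im); np.save(c+'.npy',d); np.save(c+'im.npy',im); save(c+'0.png',im)
    p=eyes.camera_params(c); print(c,-np.array(p['R']).T@p['t'],p['fx'],np.round(p['R'],2).tolist())
    for l in ('vial_1','standard','seated_1','slide','knob','beaker'):
        print(l,[(round(r['score'],2),[int(x) for x in r['extent']]) for r in finder.search_frame(c,l)])
print(arm.get_obs()['clock'])
E
```

```text
top [0.43457119 0.02001531 1.21238263] 443.8196344080811 [[-0.02, -1.0, 0.0], [-0.99, 0.02, -0.13], [0.13, -0.01, -0.99]]
vial_1 [(0.41, [213, 172, 7, 12])]
standard []
seated_1 [(0.52, [315, 207, 9, 8])]
slide [(0.78, [274, 163, 130, 87])]
knob []
beaker [(0.78, [147, 132, 34, 30]), (0.37, [214, 172, 4, 13])]
side [ 0.55467401 -0.6947208   0.54946672] 377.83245232512377 [[1.0, -0.05, 0.02], [-0.01, -0.55, -0.84], [0.06, 0.84, -0.55]]
vial_1 [(0.73, [220, 146, 9, 22]), (0.49, [252, 176, 9, 24])]
standard [(0.66, [201, 168, 11, 24])]
seated_1 [(0.76, [233, 269, 13, 27]), (0.56, [182, 222, 115, 159]), (0.55, [209, 229, 13, 24])]
slide [(0.59, [179, 219, 120, 161])]
knob [(0.67, [251, 285, 11, 24]), (0.33, [180, 222, 119, 160])]
beaker [(0.76, [270, 141, 28, 32]), (0.32, [177, 223, 120, 154])]
0.7
```

View pics/top0.png

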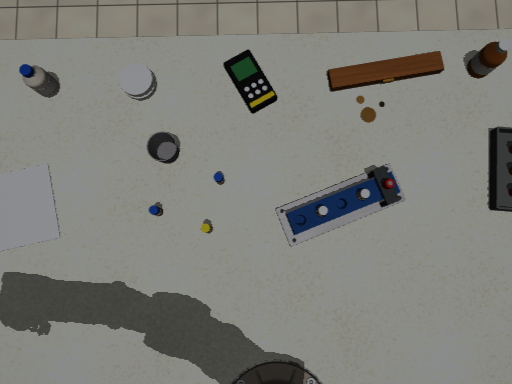

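View pics/side0.png

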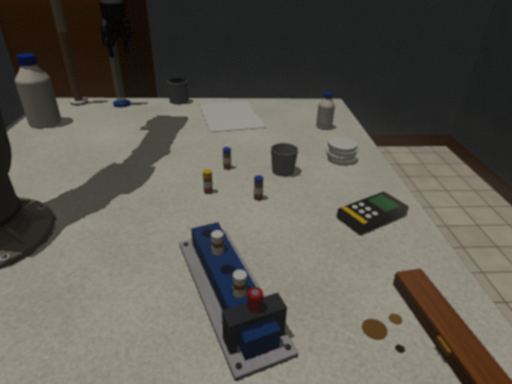

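Top view: blue caps are at about (219,177) and (154,210), yellow at (206,228) and the beaker at (163,147). The slide's white caps are at (323,211) and (365,194), its empty pockets at (301,220) and (342,203), and the knob at (390,183). The side view agrees with this.

```bash
cat >> h.py <<'E'
from scipy.optimize import least_squares
def proj(cam,X):
    p=eyes.camera_params(cam); c=np.atleast_2d(X)@np.array(p['R']).T+p['t']
    return c[:,:2]/c[:,2:]*[p['fx'],p['fy']]+[p['cx'],p['cy']]
def colour(im,k):
    r,g,b=np.moveaxis(im.astype(float),-1,0)
    return np.clip({'blue':b-np.maximum(r,g),'yellow':np.minimum(r,g)-b,'red':r-np.maximum(g,b),'white':np.minimum(r,g)}[k]-{'white':70}.get(k,15),0,60)
def centroid(im,k,uv,rad=9):
    w=colour(im,k); v,u=np.mgrid[:384,:512]; uv=np.array(uv,float)
    for _ in range(4):
        m=w*(np.hypot(u-uv[0],v-uv[1])<rad); uv=np.array([(u*m).sum(),(v*m).sum()])/m.sum()
    return uv
def hullc(cam,xy,z0,z1,r=.012):
    a=np.linspace(0,2*np.pi,40); P=[[xy[0]+r*np.cos(t),xy[1]+r*np.sin(t),z] for t in a for z in (z0,z1)]
    m=cv2.moments(cv2.convexHull(proj(cam,P).astype(np.float32))); return np.array([m['m10'],m['m01']])/m['m00']
def locate(cam,uv,z0,z1,r=.012,x0=(.6,0)):
    return least_squares(lambda x:hullc(cam,x,z0,z1,r)-uv,x0,diff_step=1e-4,x_scale=.1).x
E
python3 - <<'E'
from h import *
T=np.load('topim.npy');S=np.load('sideim.npy')
up=lambda im,u,v,w,h,k:cv2.resize(im[v:v+h,u:u+w],None,fx=k,fy=k,interpolation=cv2.INTER_CUBIC)
a=up(T,265,155,150,100,5)
save('cropT.png',a)
save('cropS.png',up(S,175,215,130,165,3.6 and 3))
z=.05,.065; w=.082,.097; k=.087,.117
for n,c,zz,t,s in [('v1','blue',z,(219,177),(258,181)),('v2','blue',z,(154,210),(227,150)),('std','yellow',z,(206,228),(207,174)),
  ('s1','white',w,(323,211),(217,236)),('s2','white',w,(365,194),(239,275)),('knob','red',k,(390,183),(255,297))]:
    ct=centroid(T,c,t,7); cs=centroid(S,c,s,9)
    print(n,ct.round(1),cs.round(1),locate('top',ct,*zz).round(4),locate('side',cs,*zz).round(4))
d=np.load('top.npy');P=cloud('top',d)
for uv in [(219,177),(154,210),(323,211),(390,183),(330,208),(250,250),(163,135),(301,220),(342,203)]: print(uv,P[uv[1],uv[0]].round(4))
E
```

```text
v1 [217.7 176.5] [258.3 177.6] [0.6238 0.1398] [0.623 0.146]
v2 [153.1 209.5] [226.2 148.7] [0.5408 0.309 ] [0.5391 0.3153]
std [205.1 227.6] [206.7 171.9] [0.4906 0.1738] [0.489  0.1778]
s1 [322.7 210.1] [219.2 232. ] [ 0.526  -0.1285] [ 0.5292 -0.1164]
s2 [364.8 193. ] [239.6 274.2] [ 0.5669 -0.2378] [ 0.5661 -0.2313]
knob [389.1 183.1] [254.5 294.2] [ 0.5891 -0.2977] [ 0.5879 -0.2879]
(219, 177) [0.6212 0.1357 0.0657]
(154, 210) [0.5389 0.3051 0.064 ]
(323, 211) [ 0.5229 -0.1281  0.0991]
(390, 183) [ 0.5874 -0.2959  0.1173]
(330, 208) [ 0.5337 -0.1524  0.0564]
(250, 250) [0.4299 0.0606 0.0015]
(163, 135) [0.7409 0.2858 0.052 ]
(301, 220) [ 0.5059 -0.0778  0.0287]
(342, 203) [ 0.5483 -0.1886  0.0329]
```

View pics/cropT.png

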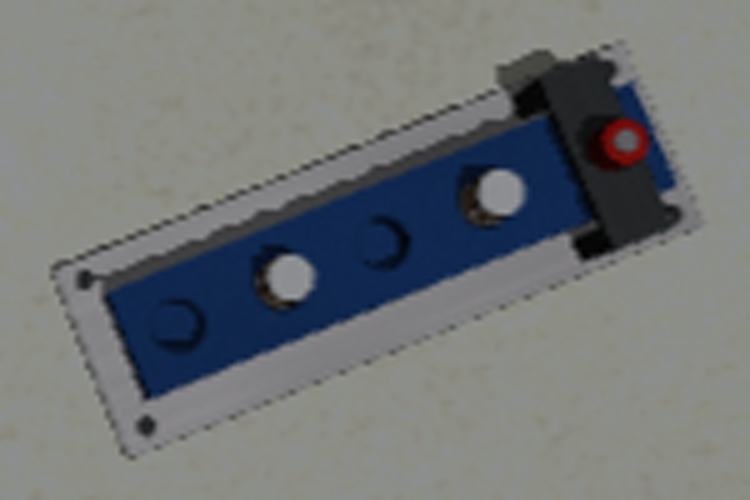

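View pics/cropS.png

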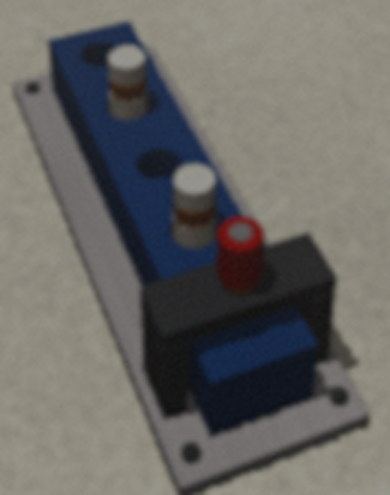

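The crops show the slide clearly. In the top crop, pocket a is near (178,325), pocket b near (385,243) and the plate corners near (55,268), (128,458), (625,42) and (700,228). I'll fit the slide pose from these points with each camera separately.

```bash
python3 - <<'E'
from h import *
T=dict(k=5,o=(265,155),pts=[((178,325),(0,.122,.057)),((385,243),(0,.006,.057)),((105,292),(.03,.15,.057)),((148,397),(-.03,.15,.057)),
 ((55,268),(.055,.17,.012)),((128,458),(-.055,.17,.012)),((625,42),(.055,-.17,.012)),((700,228),(-.055,-.17,.012)),((291,277),(0,.064,.097)),((501,193),(0,-.052,.097)),((627,140),(0,-.115,.117))])
S=dict(k=3,o=(175,215),pts=[((98,53),(0,.122,.057)),((157,163),(0,.006,.057)),((50,42),(-.03,.15,.057)),((130,25),(.03,.15,.057)),
 ((15,88),(-.055,.17,.012)),((180,488),(-.055,-.17,.012)),((368,416),(.055,-.17,.012)),((126,57),(0,.064,.097)),((193,180),(0,-.052,.097)),((240,232),(0,-.115,.117))])
def fit(cams):
    def res(x):
        c,s=np.cos(x[2]),np.sin(x[2]);R=np.array([[c,-s],[s,c]]);o=[]
        for cam,D in cams:
            X=np.array([q for _,q in D['pts']],float);X[:,:2]=X[:,:2]@R.T+x[:2]
            uv=(np.array([p for p,_ in D['pts']])+.5)/D['k']-.5+D['o']
            o.append(proj(cam,X)-uv)
        return np.concatenate(o).ravel()
    r=least_squares(res,[.55,-.18,-.35]); x=r.x;c,s=np.cos(x[2]),np.sin(x[2])
    print(x.round(4),'rms',np.sqrt(np.mean(r.fun**2)).round(2),{y:[round(x[0]-s*y,4),round(x[1]+c*y,4)] for y in (.122,.064,.006,-.052,-.115)}); print(r.fun.reshape(-1,2).round(1).tolist())
fit([('top',T)]);fit([('side',S)]);fit([('top',T),('side',S)])
E
```

```text
[ 0.5476 -0.1878  0.3525] rms 0.36 {0.122: [np.float64(0.5055), np.float64(-0.0733)], 0.064: [np.float64(0.5255), np.float64(-0.1277)], 0.006: [np.float64(0.5456), np.float64(-0.1821)], -0.052: [np.float64(0.5656), np.float64(-0.2366)], -0.115: [np.float64(0.5873), np.float64(-0.2957)]}
[[-0.1, -0.1], [-0.4, -0.0], [0.3, -0.2], [0.3, 0.2], [-0.8, 0.0], [-0.2, 0.0], [-0.1, -0.1], [1.1, -0.3], [-0.1, 0.0], [0.1, 0.0], [-0.1, 0.4]]
[ 0.5473 -0.191   0.3548] rms 0.86 {0.122: [np.float64(0.5049), np.float64(-0.0766)], 0.064: [np.float64(0.5251), np.float64(-0.1309)], 0.006: [np.float64(0.5452), np.float64(-0.1853)], -0.052: [np.float64(0.5654), np.float64(-0.2397)], -0.115: [np.float64(0.5872), np.float64(-0.2988)]}
[[1.0, 0.1], [0.6, 0.2], [-0.8, -0.6], [-0.3, -1.3], [-1.4, -2.3], [-0.7, 1.0], [1.1, -0.2], [0.1, 0.1], [0.2, -0.1], [-0.0, 0.8]]
[ 0.5474 -0.1894  0.3532] rms 0.79 {0.122: [np.float64(0.5052), np.float64(-0.075)], 0.064: [np.float64(0.5253), np.float64(-0.1294)], 0.006: [np.float64(0.5454), np.float64(-0.1838)], -0.052: [np.float64(0.5654), np.float64(-0.2382)], -0.115: [np.float64(0.5872), np.float64(-0.2973)]}
[[0.6, -0.0], [0.2, 0.0], [0.9, -0.1], [1.0, 0.3], [-0.2, 0.1], [0.4, 0.1], [0.5, -0.1], [1.7, -0.3], [0.6, 0.1], [0.8, 0.1], [0.5, 0.5], [1.2, -0.3], [0.7, -0.3], [-0.6, -1.1], [-0.1, -1.8], [-1.1, -2.8], [-0.8, 0.0], [0.9, -1.0], [0.2, -0.5], [0.3, -0.8], [-0.1, 0.1]]
```

```bash
cat >> h.py <<'E'
YAW=.3525
def Rt(a):
    c,s=np.cos(a),np.sin(a); return np.array([[-s,c,0],[c,s,0],[0,0,-1.]]).T
def best(p,a):
    q=arm.get_obs()['q']; o=[]
    for k in (-1,0,1):
        j=arm.solve_ik(p,Rt(a+k*np.pi))
        if j is not None: o.append((np.abs(np.array(j)-q).max(),a+k*np.pi))
    return min(o)[1]
def go(p,a):
    a=best(p,a); arm.move_to(p,Rt(a)); return a
def st(t=''):
    o=arm.get_obs(); print(t,'t',round(o['clock'],2),'p',np.round(o['ee_pos'],4),'F',np.round(o['ft_force'],1),'w',round(o['gripper_width'],3),'g',round(o['grip_force'],1))
Rt_=Rt
def Rt(a):
    c,s=np.cos(a),np.sin(a); return np.array([[-s,c,0],[c,s,0],[0,0,-1.]]).T if False else np.column_stack([[s*-1,c,0],[c,s,0],[0,0,-1]]).astype(float)
def squeeze(x,y):
    a=go([x,y,.10],YAW+np.pi/2); st('above')
    arm.servo_line([x,y,.008],speed=.2,force_limit=15); arm.clamp(20); st('c1'); arm.open_gripper(); st('o1')
    a=best([x,y,.008],YAW); arm.move_to([x,y,.008],Rt(a)); arm.clamp(20); st('c2'); arm.open_gripper(); st('o2')
E
sed -i '/^Rt_=Rt/,/^    c,s=np.cos(a),np.sin(a); return np.array(\[\[-s,c,0\],\[c,s,0\],\[0,0,-1.\]\]).T if False/d' h.py
python3 - <<'E'
from h import *
print(Rt(.3).round(2), np.linalg.det(Rt(.3)), arm.get_obs()['ee_rot'].round(2) if hasattr(arm.get_obs()['ee_rot'],'round') else arm.get_obs()['ee_rot'])
squeeze(.6238,.1398)
E
```

```text
[[-0.3   0.96  0.  ]
 [ 0.96  0.3   0.  ]
 [ 0.    0.   -1.  ]] 0.9999999999999999 [[-0.96  0.27 -0.  ]
 [ 0.27  0.96  0.  ]
 [ 0.   -0.   -1.  ]]
above t 3.13 p [0.6237 0.141  0.1   ] F [0.3 0.  0.8] w 1.002 g 0.0
c1 t 4.33 p [0.624  0.1399 0.0085] F [-1.5  0.8  7.3] w 0.271 g 22.2
o1 t 4.95 p [0.6238 0.1397 0.008 ] F [0.3 0.3 0.4] w 1.004 g 0.0
c2 t 6.71 p [0.6238 0.1399 0.008 ] F [-1.7 -0.2  0.9] w 0.273 g 22.6
o2 t 7.33 p [0.6238 0.1398 0.008 ] F [-0.   0.7  1. ] w 1.001 g 0.0
```

```bash
python3 - <<'E'
from h import *
arm.servo_line([.6238,.1398,.10],speed=.25)
go([.541,.309,.10],YAW+np.pi/2)
for c,uv in (('top',(218,177)),('side',(258,178))):
    im,_=eyes.capture(c); ct=centroid(im,'blue',uv,7 if c=='top' else 9); print(c,ct.round(2),locate(c,ct,.05,.065).round(4))
    if c=='side': save('side1.png',im)
squeeze(.541,.309)
E
```

```text
top [217.27 176.09] [0.625 0.141]
side [258.69 177.21] [0.6241 0.1479]
above t 9.22 p [0.5412 0.3087 0.0999] F [ 0.8  0.  -0.4] w 0.998 g 0.0
c1 t 10.41 p [0.5413 0.3091 0.0085] F [-1.4 -1.2  6.7] w 0.275 g 23.2
o1 t 11.03 p [0.541 0.309 0.008] F [ 0.2 -0.3  0.1] w 1.001 g 0.0
c2 t 12.81 p [0.541  0.3089 0.0081] F [-0.7 -0.9  1.5] w 0.273 g 22.8
o2 t 13.43 p [0.541 0.309 0.008] F [-0.6 -0.4  0.4] w 1.002 g 0.0
```

View pics/side1.png

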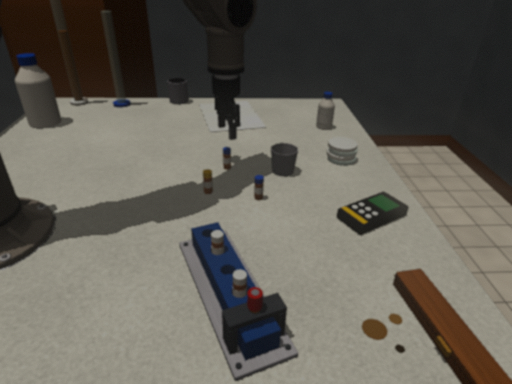

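The vials are now centred in the robot frame, and the top camera agrees with that to about 1 mm. Next I'll pick v2 and insert it in pocket a with a force-limited descent.

```bash
cat >> h.py <<'E'
H=.034
def pick(x,y,low=False):
    if not low:
        go([x,y,.13],YAW); arm.servo_line([x,y,H],speed=.25,force_limit=15)
    else: arm.servo_line([x,y,H],speed=.15)
    arm.clamp(40); st('grip'); arm.servo_line([x,y,.17],speed=.3)
def insert(x,y):
    a=go([x,y,.16],YAW); arm.servo_line([x,y,.096],speed=.2); st('over')
    ax=np.array([np.cos(YAW),np.sin(YAW)]); ay=np.array([-ax[1],ax[0]])
    for d in [(0,0),(.0012,0),(-.0012,0),(0,.0012),(0,-.0012),(.0014,.0014),(-.0014,.0014),(.0014,-.0014),(-.0014,-.0014),(.0025,0),(-.0025,0),(0,.0025),(0,-.0025)]:
        p=np.array([x,y])+d[0]*ax+d[1]*ay
        if d!=(0,0): arm.servo_line([*p,.093],speed=.1)
        hit=arm.servo_line([*p,H+.032-.001],speed=.06,force_limit=8); st(f'{d} {hit}')
        if arm.get_obs()['ee_pos'][2]<.072: return p
    return None
E
python3 - <<'E'
from h import *
pick(.541,.309,True)
print(insert(.5052,-.0738))
im,_=eyes.capture('side'); save('side2.png',cv2.resize(im[130:384,130:384],None,fx=2.2,fy=2.2))
E
```

```text
grip t 14.35 p [0.5409 0.3089 0.0339] F [-0.7  0.   0. ] w 0.268 g 39.1
over t 16.85 p [ 0.5054 -0.0734  0.0962] F [ 0.2  0.2 -0.3] w 0.269 g 39.2
(0, 0) True t 17.37 p [ 0.505  -0.0737  0.0654] F [0.7 0.5 5.2] w 0.268 g 40.3
[ 0.5052 -0.0738]
```

View pics/side2.png

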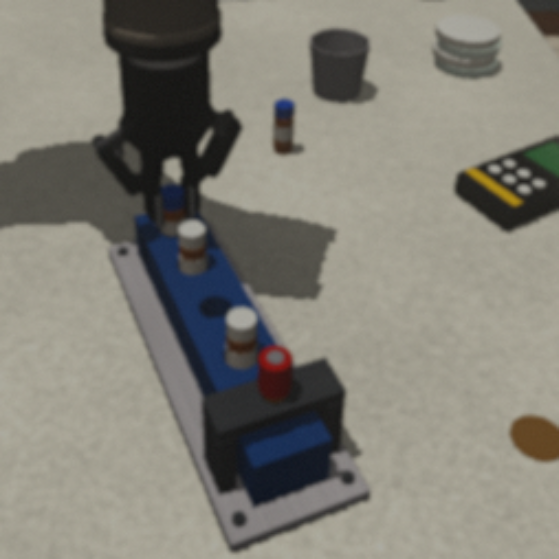

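The side crop shows v2 down in pocket a, with the TCP at 0.0654 (floor contact). I'll release it and do v1 into pocket b, with clearance from the white caps in transit (approach z ≥ 0.16).

```bash
python3 - <<'E'
from h import *
arm.open_gripper(); arm.servo_line([.5052,-.0738,.16],speed=.25)
pick(.6238,.1398)
print(insert(.5453,-.1826))
E
```

```text
grip t 20.67 p [0.6241 0.1399 0.0347] F [-1.6 -0.1  8.2] w 0.269 g 38.8
over t 22.99 p [ 0.5456 -0.1821  0.0962] F [-0.3 -0.6 -0.3] w 0.268 g 39.2
(0, 0) True t 23.49 p [ 0.545  -0.1825  0.066 ] F [-0.  -0.3  0.4] w 0.265 g 40.2
[ 0.5453 -0.1826]
```

```bash
python3 - <<'E'
from h import *
arm.open_gripper(); arm.servo_line([.5453,-.1826,.17],speed=.25)
x,y=.587,-.2962
go([x,y,.17],YAW)
im,_=eyes.capture('side'); save('side3.png',cv2.resize(im[130:384,130:384],None,fx=2.2,fy=2.2))
arm.servo_line([x,y,.087],speed=.15,force_limit=15); st('at knob')
arm.clamp(100); st('grip')
arm.sleep(.2); st('settled')
hit=arm.servo_line([x,y,.087+.022],speed=.03,force_limit=30); st(f'pull {hit}')
arm.sleep(.3); st('hold')
im,_=eyes.capture('side'); save('side4.png',cv2.resize(im[180:384,130:334],None,fx=2.8,fy=2.8,interpolation=cv2.INTER_CUBIC))
E
```

```text
at knob t 25.99 p [ 0.5874 -0.2962  0.0878] F [ 0.2 -1.3  0.4] w 0.995 g 0.0
grip t 26.6 p [ 0.5875 -0.2961  0.0877] F [-1.   2.2  7.4] w 0.254 g 97.6
settled t 26.8 p [ 0.5876 -0.2961  0.0877] F [-0.4  2.8  8.2] w 0.252 g 97.6
pull True t 27.44 p [ 0.5875 -0.296   0.1055] F [  6.4  -3.2 -10. ] w 0.25 g 105.0
hold t 27.74 p [ 0.5875 -0.296   0.1052] F [  6.1  -3.  -10.2] w 0.247 g 105.0
```

View pics/side3.png

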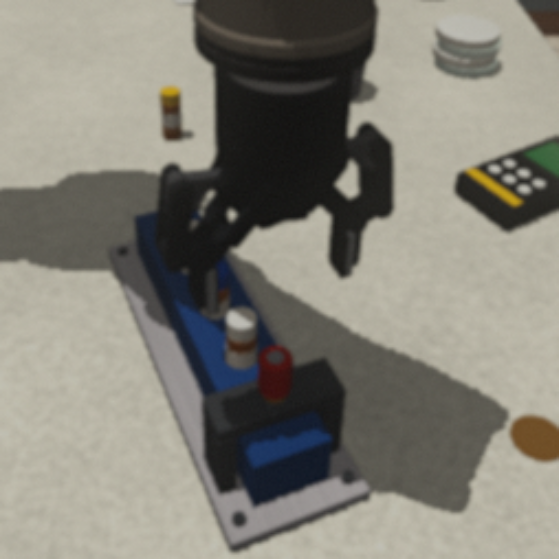

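View pics/side4.png

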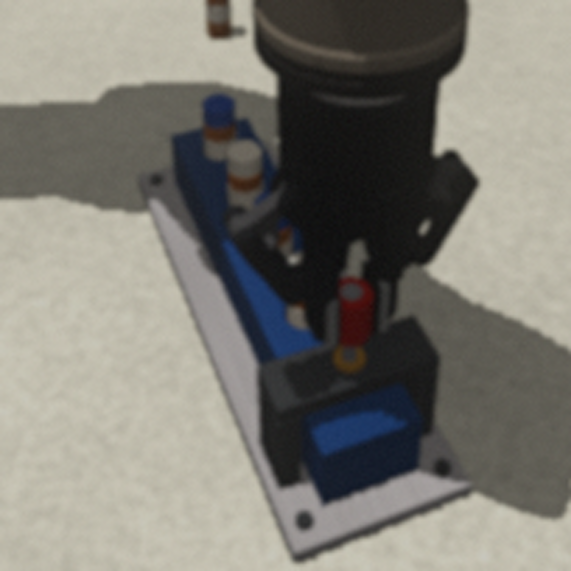

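The knob is up with its shaft showing, and the gripped knob is at (350,310) in the crop. The force of about 10 N matches the spring alone, so I'll pull slightly further to press lightly on the stop. I'll also check the vials.

```bash
python3 - <<'E'
from h import *
p=np.array(arm.get_obs()['ee_pos'])
for i in range(6):
    p[2]+=.0005; hit=arm.servo_line(p,speed=.02,force_limit=15); arm.sleep(.1); st(f'{i} {hit}')
    if arm.get_obs()['ft_force'][2]<-20: break
im,_=eyes.capture('top'); save('top5.png',cv2.resize(im[130:280,130:430],None,fx=2.6,fy=2.6,interpolation=cv2.INTER_CUBIC))
E
```

```text
0 False t 28.14 p [ 0.5875 -0.296   0.1053] F [  4.4  -2.4 -10.3] w 0.253 g 105.0
1 False t 28.49 p [ 0.5875 -0.2961  0.1058] F [  4.7  -2.8 -10.4] w 0.254 g 105.0
2 False t 28.84 p [ 0.5875 -0.296   0.1059] F [  7.9  -3.5 -15.8] w 0.247 g 104.8
3 False t 29.19 p [ 0.5874 -0.296   0.106 ] F [  8.   -5.7 -23.1] w 0.25 g 104.1
```

View pics/top5.png

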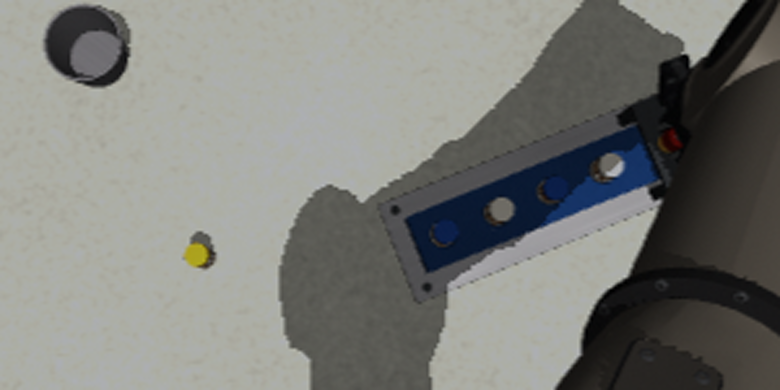

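The top crop shows both blue caps upright in the row, at (444,233) and (552,188). The yellow vial and the beaker are where they were. The force rose sharply at a lift of about 18 mm, so the plunger is on its stop.

```bash
python3 -c "
from h import *
st(); print(arm.close_job())"
```

```text
t 29.24 p [ 0.5874 -0.296   0.106 ] F [  9.   -5.8 -22.4] w 0.246 g 104.1
the job is handed in; nothing more can be done
None
```

Both blue-capped vials are down in the two empty pockets and released, and I handed the job in at 29.2 s with the plunger knob still held fully up against its stop.

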